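Bring the radio station up and key the desk microphone

TASK

Bring the station on the air so that I can read the power meter: switch the outlet strip on by pressing down the raised half of its master rocker, then press the controller's round power button and keep it in for a good second, then press the desk microphone's push-to-talk bar down and finish while still holding it down. Do it all with your fingertips, in that order; press no other key or button, and do not pick up, tip or shift the microphone or anything else on the desk.

Things in the scene. Friction and masses are not known exactly. Their poses are not given: they have to be found in the camera images.
- strip: White outlet strip screwed to the desk, 230 mm long along its own y, 58 mm wide along x, top 36 mm above the desk; origin under its centre. Its three outlets, from the middle to the +y end, are empty, hold a low black plug, and hold a white charger cube (67 mm high in all). Its only switch is the master rocker at its -y end.
- supply (a joint): Strip's master rocker: 0 = off (start), 0.4 rad = on; stiff, stays where left. Hinge along the strip's y, 82 mm to -y of the strip's centre, 39 mm above the desk. Black cap 36 mm long (x), 26 wide, shallow V on top. Off: the far (+x) half stands up, its end 50 mm above the desk, face leaning 0.4 rad to the robot. On: that face is level, 43 mm up. Pressing it takes 3 to 5 N.
- rocker_raised_half (a point): Middle of the face of the rocker's far (+x) half, the one that stands up and is to be pressed down: 10 mm to the strip's +x of the hinge and 47.6 mm above the desk when off, 13 mm and 42.9 mm when on. Its axes turn with the rocker; when off they are the strip's.
- controller: Radio controller screwed to the desk: dark wedge 110 mm deep (its x), 200 mm wide (y); face slopes up 25 degrees away from the robot, 20 mm high in front, 71 mm behind; origin under its centre. On the face: display in the middle, tuning dial (52 mm across, 22 high) at right (-y), small knobs at both lower corners, three oblong keys below the display, round power button at upper left (+y).
- power (a joint): Round power button, 20 mm across, 9 mm proud of the sloping face: 0 = out, 0.005 m = fully in (springs back). Presses square to the face; about 1.5 N to start, 4.5 N fully in.
- power_top (a point): Centre of the power button's top; z points out of the sloping face, square to it; x up the slope, y to the left. The nearest neighbour is the small knob 64 mm down the slope.
- desk_mic: Loose desk microphone, 0.9 kg: dark base 180 mm deep along its own x, 125 mm wide along y, 28 mm high; origin under the base's centre. A gooseneck rises 62 mm behind the centre (+x) and carries the microphone head, up to 240 mm high, which leans towards the robot but stays more than 65 mm behind (+x of) the push-to-talk bar's centre.
- ptt (a joint): Push-to-talk bar at the front of the microphone's base: wide grey bar, 62 mm along the base's y, 24 mm along x, 10 mm proud of the base: 0 = released, 0.006 m = fully down (springs back). Presses straight down; about 1.5 N to start, 5 N fully down.
- ptt_top (a point): Centre of the top of the push-to-talk bar, 38 mm above the desk when released, 58 mm to -x and 16 mm to +y of the base's centre; axes as the base.
- lock (a joint): Small round lock button beside the bar, 15 mm across, 7 mm proud of the base, 58 mm to -y of the bar's centre, 4 mm travel: not to be pressed.
- fkey0 (a joint): The left (+y) one of the three function keys under the display, 21 mm wide, 11 mm high, 4 mm proud, 3 mm travel: not to be pressed.
- fkey1 (a joint): The middle one of the three function keys under the display, 21 mm wide, 11 mm high, 4 mm proud, 3 mm travel: not to be pressed.
- fkey2 (a joint): The right (-y) one of the three function keys under the display, 21 mm wide, 11 mm high, 4 mm proud, 3 mm travel: not to be pressed.
- mug: Bystander: white ceramic mug with a side handle, 76 mm across, 95 mm tall; origin at the centre of its underside. Leave it alone.
- tape_roll: Bystander: roll of black tape lying flat, 68 mm across, 19 mm high; origin at the centre of its underside. Leave it alone.
- handheld: Bystander: black handheld radio standing upright, 58 mm wide, 34 mm deep, 108 mm tall, with a 100 mm rod antenna on top (208 mm in all); origin at the centre of its underside. Leave it alone.
- screwdriver: Bystander: black-handled screwdriver lying on the desk, 170 mm long, 26 mm thick at the handle; origin under its middle. Leave it alone.
- coax_adapter: Bystander: steel coaxial adapter standing on end, 18 mm across, 36 mm tall; origin at the centre of its underside. Leave it alone.
- jar: Bystander: small glass jar with a metal cap, 60 mm across, 68 mm tall; origin at the centre of its underside. Leave it alone.
There are look-alikes about, which are no part of the job. Leave any blue look-alike of the controller alone.

How it is judged:
On the way, in this order (a step that is already met when the one before it is completed fails the run):
1. the strip's master rocker is switched on (value of joint supply above 0.3 rad), for 0.1 s.
2. the power button is pressed in and kept in (value of joint power above 0.0035 m and value of joint supply above 0.3 rad), for 0.6 s.
3. the push-to-talk bar is pressed down (value of joint ptt above 0.004 m and value of joint power below 0.0015 m), for 0.2 s.
At the end, for the whole second after the job is handed in: The master rocker is on (past 0.3 of 0.4 rad), the power button is out again (less than 1.5 mm in), and the fingers hold the push-to-talk bar down (more than 4 of 6 mm, with more than 1 N on the microphone) while the microphone stands still and level on the desk (all of step 3 and value of joint supply above 0.3 rad and contact force between the fingers and desk_mic above 1 N and height (world z) of desk_mic below 0.006 m and angle between desk_mic's own z axis and vertical below 0.06 rad and linear speed of desk_mic below 0.02 m/s); the arm keeps its last pose, push and grip.
It fails at once if the power button or the push-to-talk bar is pressed before the strip is on (value of joint supply below 0.2 rad and (value of joint power above 0.0025 m or value of joint ptt above 0.003 m)).
It fails at once if a function key or the lock button is pressed (value of joint any of fkey0, fkey1, fkey2 above 0.002 m or value of joint lock above 0.0025 m).
It fails at once if the microphone is lifted, tipped or shifted by more than 3 cm (height (world z) of desk_mic above 0.01 m or angle between desk_mic's own z axis and vertical above 0.12 rad or distance of desk_mic from where it was at the start of the episode above 0.03 m).
It fails at once if another thing on the desk is shifted by more than 3 cm or lifted (distance of any of mug, tape_roll, handheld, screwdriver, coax_adapter, jar from where it was at the start of the episode above 0.03 m).
It also fails if it takes over 56 s, if anything falls off the work surface, if the arm or the gripper's body presses on something with over 40 N, if the wrist force passes 120 N, or if a joint passes its speed limit or range.

ROBOT

A 7-joint arm with a two-finger parallel gripper is mounted at the origin on the work surface. World frame = base frame: x ahead of the robot, y to its left, z up, the work surface at z = 0. Lengths are in m, angles in rad, forces in N, time in s.
With the tool pointing down it reaches from about 0.35 to 0.9 m from the base axis. Payload 19.9 kg.
Tool frame: the origin (TCP) lies on the centre line of the jaws, within the pads' length; the fingertips stand 25 mm ahead of it and the grasp point (between the pads) lies 6 mm ahead of it; z points along the fingers, y is the line along which they close (so a half turn about z gives the same grasp; the last joint's range is limited). The gripper opens to 85 mm and grips with 20 to 120 N. Pads are 22 mm wide; open, the fingers measure 114 mm over their backs; the gripper's body (76 mm by 85 mm) begins 54 mm behind the grasp point. The pads swing forward as they close: fully open they stand 13 mm farther back than shut.
Start: joints at [1.103, 0.417, -0.01, 1.614, 0.005, 1.111, -0.053], TCP at [0.259, -0.569, 0.221] pointing down, gripper open.
Joint ranges: [-2.81, 2.81], [-0.39, 2.02], [-1.27, 1.25], [0.06, 2.57], [-1.19, 4.33], [0.19, 2], [-2.82, 2.82]. Speed limits (rad/s): [1.89, 1.89, 2.39, 2.39, 3.01, 3.01, 3.01].

INTERFACE

Orientations are given as a unit quaternion [x, y, z, w].
In Python, from bench import monitor, cams, ticket, nets gives the robot as it stands.
- The arm moves only by the tool arm_command, never from a script. Its argument "targets" is text: rows parted by semicolons, each of 7 numbers parted by spaces: the shift along the tool's x, y, z as a fraction of full scale, then the turn, a rotation vector about the tool's x, y, z as a fraction of full scale, then the opening, from 0 (shut) to 1 (fully open). In form: tx ty tz ax ay az grip; .... A call has 1 to 20 rows; each row shifts and turns the commanded pose from where the row before left it, along the tool's axes as they then stand; what a row does not reach is not made up. Full scale, the value 1, is 25 mm for a shift and pi rad for a turn. A row lasts 1/10 s, in which the tool goes at most 50 mm and 8.59 degrees, less where a joint would pass 70% of its speed; a pose out of reach is approached as far as the arm can. A call with a number of a shift or a turn outside -1 to 1 is refused whole. A call with a gripper value outside its range is refused whole. The fingers move at their own pace and stop on an object; "newtons" is the grip in N (left out, the last holds). Time passes only in rows, so rows that do not move let the fingers close. It gives the time, the measured TCP pose, the force, the opening and the grip force at its end, in the units of the state.
- monitor.observe(): the state, without advancing time (a new reading comes with each control period).
- cams.read_camera(name): name is "scene" or "top" or "wrist"; returns (picture, depth): 384x512x3 uint8, red, green, blue; 384x512 float32, m along the optical axis (not along the pixel's ray), 0 where there is no reading.
- cams.get_calibration(name): a dict with "camera_matrix" (3x3 intrinsics, pixels), "rvec" (rotation vector, rad) and "tvec" (3), from world to camera coordinates, as OpenCV has them; the wrist camera has in their place "hand_eye" (4x4, takes a point from camera to tool coordinates, whose origin is the TCP and whose axes are the flange's). Camera axes: x right, y down, z forward; pixel columns grow to the right and rows downward; lengths in m; the calibration is good to about 2 mm. The wrist camera is an equidistant fisheye: a pixel r from the principal point sees the ray r / f radians off the axis. A picture is of the moment at which its call begins: read the wrist's pose just before it. get_calibration takes no time and is no camera call.
- ticket.hand_in(): hands the job in; it is judged then, once.
Trained networks look in the newest picture that a camera, given by its name, has taken for a name from the list of things; names that differ only in an ending like _2 or _b are one class to them, and where a whole thing is asked for, a point or a joint stands for the part that bears it (a point fixed in the world has none). Each returns a list of dicts, best first, with "p" (0 to 1); they miss things now and then, are a little off and sometimes report something else, mostly with a low value. They report only what shows in the picture. A call takes as long as a camera call. They do not tell look-alikes from the thing itself.
- nets.recognise(camera, query): "xy" ([column, row] as shares, 0 to 1, of the picture: columns of its width, rows of its height, amid what is visible of it).
- nets.silhouettes(camera, query): "region" (384x512 bool, what is visible of it) and "xy" ([column, row] as shares, 0 to 1, of the picture: columns of its width, rows of its height, amid what is visible of it).
The state is a dict: "clock": time; "joint_positions": joint angles; "dq": joint speeds; "joint_efforts": joint torques, N m; "tool_pos": TCP position; "eef_rot": TCP orientation; "force": force on the tool from outside, world axes, zero at the start; "torque": the same for the moment, N m; "width": finger opening in m; "gripper_force": force on a finger pad.
Only numpy, scipy, OpenCV 4.12 (cv2) and the standard library are available. Lean on these libraries where they do the work, as an engineer would, in place of code of your own. Each camera call takes 0.05 s, during which the arm holds its last target. There are 200 camera calls.

## Working session

There is one attempt and no reset: what is moved stays moved. The work goes in short steps, Python scripts to look and compute and a tool call to move; the robot and the scene stay as the last step left them, time stands still between calls to the robot, and variables do not carry over. Pictures are saved under pics/ and viewed, at most 10 in all, crops included, and the job is handed in when it is done.

Besides the shell and the picture viewer there is one more tool, called after "Emit:" as name(argument=value, ...), one argument or row to a line, values as JSON. arm_command: Moves the arm, as the interface text tells. Its arguments: {"type":"object","properties":{"targets":{"type":"string"},"newtons":{"type":"number"}},"required":["targets"]}

```bash
mkdir -p pics; cat > h.py <<'E'
import numpy as np, cv2
from bench import monitor, cams, ticket, nets
from scipy.spatial.transform import Rotation as R
def grab(n):
    rgb,d=cams.read_camera(n); return rgb,d
def world(n,u,v,d):
    c=cams.get_calibration(n);K=np.array(c["camera_matrix"]);Rm=cv2.Rodrigues(np.array(c["rvec"],float))[0];t=np.array(c["tvec"],float).ravel()
    u,v,d=[np.asarray(a,float) for a in(u,v,d)]
    p=np.stack([(u-K[0,2])/K[0,0]*d,(v-K[1,2])/K[1,1]*d,d],-1)
    return (p-t)@Rm
def proj(n,P):
    c=cams.get_calibration(n)
    return cv2.projectPoints(np.array(P,float).reshape(-1,3),np.array(c["rvec"],float),np.array(c["tvec"],float),np.array(c["camera_matrix"],float),None)[0].reshape(-1,2)
E
python3 - <<'E'
from h import *
s=monitor.observe();print(s)
for n in("scene","top"):
    rgb,d=grab(n);np.savez(f"{n}.npz",rgb=rgb,d=d)
    cv2.imwrite(f"pics/{n}0.png",rgb[:,:,::-1])
    for q in("strip","rocker_raised_half","controller","power_top","desk_mic","ptt_top","lock"):
        for r in nets.recognise(n,q)[:3]:
            u,v=r["xy"][0]*512,r["xy"][1]*384
            print(n,q,round(r["p"],2),round(u),round(v),world(n,u,v,d[int(v),int(u)]).round(3))
E
```

```text
{'clock': 0.0, 'joint_positions': array([ 1.1025324 ,  0.4179789 , -0.01029561,  1.61417608,  0.00468534,
        1.11070037, -0.05298449]), 'dq': array([-9.75928951e-06, -1.55143374e-03, -1.04215663e-03, -1.15099244e-03,
       -1.10782296e-03, -4.95134577e-04, -9.32826110e-04]), 'joint_efforts': array([-9.30121787e-04, -8.64444852e+01,  6.78053498e-01, -4.34897983e+01,
        1.89432793e-02,  7.61180709e-03,  3.56192277e-05]), 'tool_pos': array([ 0.25854307, -0.56861791,  0.21995643]), 'eef_rot': array([ 9.77319020e-01,  2.11771456e-01, -1.70969832e-04, -5.95340340e-04]), 'force': array([ 0.18436291, -0.46746651, -0.9397342 ]), 'torque': array([-0.00235553, -0.01994825,  0.04042688]), 'gripper_force': 0.0, 'width': 0.08521601347777218}
scene strip 0.64 252 200 [0.508 0.    0.035]
scene rocker_raised_half 0.41 230 197 [ 0.485 -0.05   0.042]
scene controller 0.76 126 245 [ 0.575 -0.315  0.059]
scene controller 0.57 137 175 [ 0.303 -0.254  0.043]
scene controller 0.33 159 231 [ 0.562 -0.243  0.062]
scene ptt_top 0.73 346 159 [0.434 0.326 0.036]
top strip 0.84 234 181 [0.498 0.02  0.035]
top controller 0.58 311 254 [ 0.254 -0.223  0.05 ]
top controller 0.55 336 176 [ 0.504 -0.317  0.044]
top controller 0.48 254 185 [ 0.481 -0.047  0.042]
top desk_mic 0.71 152 183 [0.498 0.296 0.026]
top ptt_top 0.72 145 203 [0.429 0.315 0.037]
```

```bash
sleep 1
```

```text
(no output)
```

View pics/scene0.png

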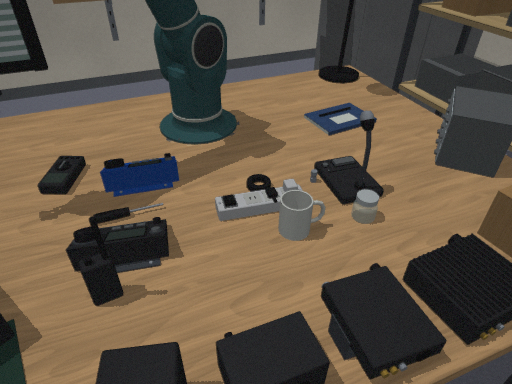

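View pics/top0.png

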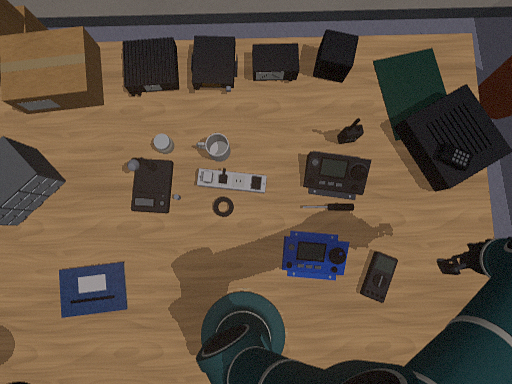

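The scene shows the dark controller at (120,245) and the blue look-alike at (140,175). It also shows the strip at (252,203) with its rocker at (230,200), and the mic at (348,180). In the top view they are at: dark controller (336,175), blue one (315,256), strip (232,181) with rocker near (257,184), mic (152,186) with bar (145,203). Candidates for power: dark (313,160) or blue (290,240), so I choose dark. For the bar: the bar itself (145,203) or the lock at about (163,206).

```bash
python3 - <<'E'
from h import *
z=np.load("top.npz");rgb,d=z["rgb"],z["d"]
v,u=np.mgrid[:384,:512];W=world("top",u,v,d)
def rect(name,c0,rad,zlo,zhi):
    m=(np.hypot(*(W[...,:2]-c0).transpose(2,0,1))<rad)&(W[...,2]>zlo)&(W[...,2]<zhi)
    n,l,st,ce=cv2.connectedComponentsWithStats(m.astype(np.uint8))
    k=1+np.argmax(st[1:,4]);P=W[l==k]
    r=cv2.minAreaRect((P[:,:2]*1000).astype(np.float32));print(name,np.round(r[0],1),np.round(r[1],1),round(r[2],2),len(P));return P
C=rect("ctrl",[.53,-.32],.16,.015,.12)
rect("strip",[.5,.02],.14,.02,.08)
rect("mic",[.49,.30],.13,.018,.034)
A=np.c_[C[:,:2],np.ones(len(C))]
w=np.ones(len(C),bool)
for i in range(6):
    k=np.linalg.lstsq(A[w],C[w,2],rcond=None)[0];e=C[:,2]-A@k;w=abs(e)<.004
print("plane",k,np.degrees(np.arctan(np.hypot(*k[:2]))),np.degrees(np.arctan2(k[1],k[0])),w.sum())
print(proj("top",[[.5,0,.04]]))
crops=[rgb[145:205,295:375],rgb[155:215,200:280],rgb[155:215,115:195]]
cv2.imwrite("pics/c1.png",np.hstack([cv2.resize(c,None,fx=3.3,fy=3.3,interpolation=cv2.INTER_CUBIC) for c in crops])[:,:,::-1])
E
```

```text
ctrl [ 515.8 -320.4] [202.2 111.1] 80.83 2223
strip [503.9  28.5] [230.3  63.8] 82.4 1216
mic [491.5 297.6] [125.6 180.3] 85.05 1654
plane [ 0.46413063 -0.07443995 -0.21669944] 25.17644715176413 -9.111827062960462 1633
[[239.86514203 179.57630228]]
```

View pics/c1.png

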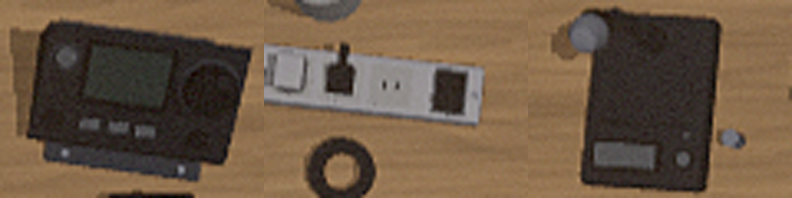

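```bash
python3 - <<'E'
from h import *
print(np.round(cams.get_calibration("wrist")["hand_eye"],3))
z=np.load("top.npz");d=z["d"]
for n,u,v in(("rock",256,182.5),("power",315,162.3),("ptt",144.4,202),("lock",162,203.2),("fk_mid",330.7,184)):
    dd=np.median(d[int(v)-1:int(v)+2,int(u)-1:int(u)+2]);print(n,world("top",u,v,dd).round(4))
def fr(c,yaw,p):
    a=np.radians(yaw);return np.round(np.array(c)+[p[0]*np.cos(a)-p[1]*np.sin(a),p[0]*np.sin(a)+p[1]*np.cos(a)],1)
print("raised",fr([503.9,28.5],-7.6,[10,-82]),"ptt",fr([491.5,297.6],-4.95,[-58,16]),"lock",fr([491.5,297.6],-4.95,[-58,-42]))
# scene camera depth clouds of same spots
s=np.load("scene.npz")["d"];v,u=np.mgrid[:384,:512];W=world("scene",u,v,s)
def rect(name,c0,rad,zlo,zhi):
    m=(np.hypot(*(W[...,:2]-c0).transpose(2,0,1))<rad)&(W[...,2]>zlo)&(W[...,2]<zhi);P=W[m]
    r=cv2.minAreaRect((P[:,:2]*1000).astype(np.float32));print(name,np.round(r[0],1),np.round(r[1],1),round(r[2],1),len(P))
rect("rocker top (scene)",[.5,-.053],.03,.0385,.06)
rect("ptt top(scene)",[.434,.317],.045,.033,.045)
zt=d;W=world("top",u,v,zt)
rect("rocker top (top)",[.5,-.053],.03,.0395,.06);rect("ptt top(top)",[.434,.317],.045,.0335,.045)
n=np.array([-.46413,.07444,1]);e=W[...,2]-(.46413*W[...,0]-.07444*W[...,1]-.2167)
m=(e>.005)&(np.hypot(W[...,0]-.555,W[...,1]+.255)<.03);print("power top pts",W[m].mean(0).round(4),m.sum(),np.median(e[m]))
E
```

```text
[[-0.002 -0.961 -0.278  0.073]
 [ 1.    -0.001 -0.001  0.   ]
 [ 0.001 -0.278  0.961 -0.154]
 [ 0.     0.     0.     1.   ]]
rock [ 0.4887 -0.0532  0.0428]
power [ 0.5479 -0.2466  0.0647]
ptt [0.4324 0.316  0.0391]
lock [0.4275 0.2589 0.0352]
fk_mid [ 0.4798 -0.3021  0.0304]
raised [503.  -54.1] ptt [435.1 318.5] lock [430.1 260.8]
rocker top (scene) [493.4 -56.5] [32.2 44.3] 85.4 112
ptt top(scene) [435.7 314.6] [62.4 26.7] 84.0 115
rocker top (top) [493.8 -51.7] [43.2 40.7] 88.8 102
ptt top(top) [447.5 318.1] [65.6 50.1] 88.0 145
power top pts [ 0.5514 -0.2449  0.066 ] 34 0.008209422069087355
```

Emit:
arm_command(
  targets="0 0 0 0 0 -0.046 0;0 0 0 0 0 -0.046 0;0 0 0 0 0 -0.046 0;0 0 0 0 0 -0.046 0;0 0 0 0 0 -0.046 0;0 0 0 0 0 -0.046 0;0 0 0 0 0 -0.046 0;0.8 0.27 0 0 0 0 0;0.8 0.27 0 0 0 0 0;0.8 0.27 0 0 0 0 0;0.8 0.27 0 0 0 0 0;0.8 0.27 0 0 0 0 0;0.8 0.27 0 0 0 0 0;0.8 0.27 0 0 0 0 0;0.8 0.27 0 0 0 0 0;0.8 0.27 0 0 0 0 0;0.8 0.27 0 0 0 0 0;0.8 0.27 0 0 0 0 0;0.8 0.27 0 0 0 0 0",
)

```text
clock: 2.7
tool_pos: [0.371, -0.3409, 0.2207]
eef_rot: [0.752, 0.659, -0.0, 0.0]
force: [0.1, -0.2, 0.0]
width: -0.0001
gripper_force: 0.0
```

Emit:
arm_command(
  targets="0.8 0.27 0 0 0 0 0;0.8 0.27 0 0 0 0 0;0.8 0.27 0 0 0 0 0;0.8 0.27 0 0 0 0 0;0.8 0.27 0 0 0 0 0;0.8 0.27 0 0 0 0 0;0.8 0.27 0 0 0 0 0;0.8 0.27 0 0 0 0 0;0.8 0.27 0 0 0 0 0;0.8 0.27 0 0 0 0 0;0.8 0.27 0 0 0 0 0;0.8 0.27 0 0 0 0 0;0.8 0.27 0 0 0 0 0;0.8 0.27 0 0 0 0 0;0.8 0.27 0 0 0 0 0;0 0 0 0 0 0 0;0 0 0 0 0 0 0;0 0 0 0 0 0 0",
)

```text
clock: 4.5
tool_pos: [0.5104, -0.0584, 0.2205]
eef_rot: [0.753, 0.658, -0.0, 0.0]
force: [-0.2, 0.0, 0.7]
width: 0.0002
gripper_force: 0.0
```

Emit:
arm_command(
  targets="0.12 0.1 0.6 0 0 0 0;0 0 0.6 0 0 0 0;0 0 0.6 0 0 0 0;0 0 0.6 0 0 0 0;0 0 0.6 0 0 0 0;0 0 0.6 0 0 0 0;0 0 0.6 0 0 0 0;0 0 0.6 0 0 0 0;0 0 0.5 0 0 0 0;0 0 0 0 0 0 0;0 0 0 0 0 0 0",
)

```text
clock: 5.6
tool_pos: [0.5136, -0.055, 0.0881]
eef_rot: [0.752, 0.659, -0.0, -0.0]
force: [0.2, 0.1, 0.0]
width: -0.0003
gripper_force: 0.0
```

```bash
python3 - <<'E'
from h import *
s=monitor.observe();print(s["tool_pos"],s["force"])
rgb,d=grab("wrist");rs,_=grab("scene")
a=cv2.resize(rs[165:255,180:310],None,fx=4,fy=4,interpolation=cv2.INTER_CUBIC)[:384]
b=np.zeros((384,a.shape[1],3),np.uint8);b[:a.shape[0]]=a
w=rgb[:,:280] if 0 else cv2.resize(rgb,(270,203)); 
cv2.imwrite("pics/r1.png",np.hstack([b,np.vstack([w,np.zeros((181,270,3),np.uint8)])])[:,:,::-1])
E
```

```text
[ 0.51358196 -0.0549817   0.08806374] [0.2260281  0.06575713 0.01128496]
```

View pics/r1.png

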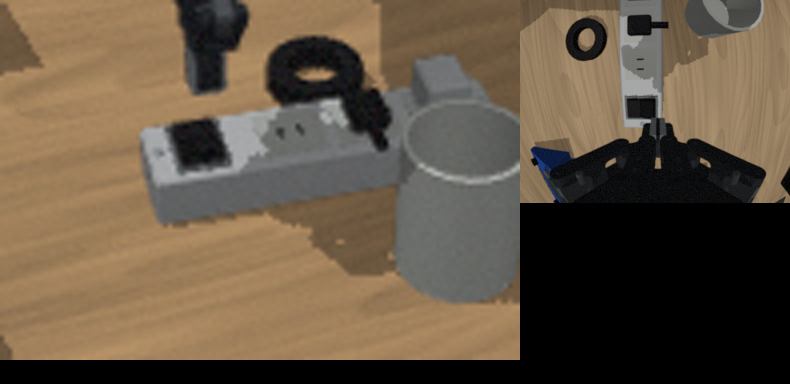

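The scene crop shows the fingertip at (207,85) and the rocker at (200,145). The wrist inset shows the tip at (657,125) and the rocker at (641,108). I'll check the parallax by projection.

```bash
cat >> h.py <<'E'
def wproj(P,s):
    c=cams.get_calibration("wrist");K=np.array(c["camera_matrix"]);H=np.array(c["hand_eye"])
    t=R.from_quat(s["eef_rot"]).inv().apply(np.array(P,float)-s["tool_pos"]);p=(t-H[:3,3])@H[:3,:3]
    th=np.arctan2(np.hypot(p[0],p[1]),p[2]);k=th/np.hypot(p[0],p[1])
    return np.array([K[0,2]+K[0,0]*p[0]*k,K[1,2]+K[1,1]*p[1]*k])
E
python3 - <<'E'
from h import *
s=monitor.observe()
for n,P in(("tip",[.5136,-.055,.063]),("hinge",[.493,-.053,.042]),("raised end",[.51,-.0553,.05]),("end off strip",[.4887,-.0854,.036])):
    p=wproj(P,s);q=proj("scene",P)[0]
    print(n,"inset",(p*270/512+[520,0]).round(),"scenecrop",((q-[180,165])*4).round())
E
```

```text
tip inset [656. 113.] scenecrop [208. 131.]
hinge inset [641. 108.] scenecrop [201. 137.]
raised end inset [653. 110.] scenecrop [206. 144.]
end off strip inset [642. 127.] scenecrop [150. 153.]
```

Emit:
arm_command(
  targets="0 0 0.1 0 0 0 0;0 0 0.1 0 0 0 0;0 0 0.1 0 0 0 0;0 0 0.1 0 0 0 0;0 0 0.1 0 0 0 0;0 0 0 0 0 0 0",
)

```text
clock: 6.3
tool_pos: [0.5133, -0.055, 0.0752]
eef_rot: [0.752, 0.659, -0.0, -0.0]
force: [0.4, -0.2, 0.5]
width: 0.0001
gripper_force: 0.0
```

Emit:
arm_command(
  targets="0 0 0.1 0 0 0 0;0 0 0.1 0 0 0 0;0 0 0 0 0 0 0;0 0 0 0 0 0 0",
)

```text
clock: 6.7
tool_pos: [0.5135, -0.055, 0.0705]
eef_rot: [0.752, 0.659, -0.0, -0.0]
force: [0.6, -0.1, -0.1]
width: 0.0001
gripper_force: 0.0
```

Emit:
arm_command(
  targets="0 0 0.1 0 0 0 0;0 0 0.1 0 0 0 0;0 0 0 0 0 0 0;0 0 0 0 0 0 0",
)

```text
clock: 7.1
tool_pos: [0.5135, -0.055, 0.0655]
eef_rot: [0.752, 0.659, -0.0, -0.0]
force: [0.0, -0.0, -0.3]
width: 0.0001
gripper_force: 0.0
```

```bash
python3 - <<'E'
from h import *
s=monitor.observe();print(s["tool_pos"],s["force"])
rs,_=grab("scene");rgb,d=grab("wrist")
a=cv2.resize(rs[165:240,195:285],None,fx=4.4,fy=4.4,interpolation=cv2.INTER_CUBIC)
w=cv2.resize(rgb[150:270,190:330],None,fx=2.75,fy=2.75,interpolation=cv2.INTER_CUBIC)
print(a.shape,w.shape,(wproj([*s["tool_pos"][:2],s["tool_pos"][2]-.025],s)-[190,150])*2.75+[396,0],(wproj(s["tool_pos"],s)-[190,150])*2.75+[396,0])
cv2.imwrite("pics/r2.png",np.hstack([a[:330],w[:330]])[:,:,::-1])
E
```

```text
[ 0.51347376 -0.05500714  0.06546888] [ 0.04468874 -0.02456693 -0.33221604]
(330, 396, 3) (330, 385, 3) [584.26490655 178.46471912] [583.26652133 223.30245518]
```

View pics/r2.png

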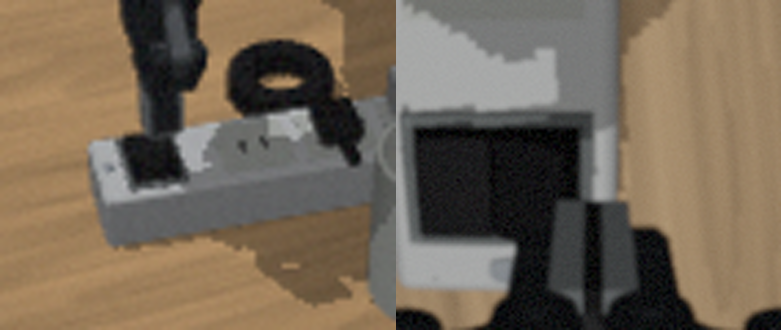

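```bash
python3 - <<'E'
from h import *
s=monitor.observe()
rs,d=grab("scene")
T=s["tool_pos"]
for k in(-.02,-.01,0,.01,.02,.03):print(k,proj("scene",T-[0,0,k])[0].round(1),wproj(T-[0,0,k],s).round(1))
v,u=np.mgrid[:384,:512];W=world("scene",u,v,d)
m=(np.hypot(W[...,0]-T[0],W[...,1]-T[1])<.03)&(W[...,2]>.045)&(d>0)
P=W[m];P=P[np.argsort(P[:,2])];print(len(P));print(P[:40:3].round(4))
for r in range(186,206):print(r,W[r,229:235,2].round(3),W[r,231,:2].round(3))
E
```

```text
-0.02 [231.7 190.4] [257.7 247.8]
-0.01 [231.8 193.7] [257.9 239. ]
0 [232.  196.9] [258.1 231.2]
0.01 [232.1 200.1] [258.2 224.2]
0.02 [232.2 203.2] [258.4 217.8]
0.03 [232.3 206.3] [258.5 212.1]
1485
[[ 0.5073 -0.0664  0.045 ]
 [ 0.4977 -0.0604  0.0455]
 [ 0.5001 -0.0454  0.0459]
 [ 0.5114 -0.06    0.0463]
 [ 0.5039 -0.0494  0.0468]
 [ 0.5024 -0.0646  0.0471]
 [ 0.5045 -0.0601  0.0474]
 [ 0.5062 -0.058   0.048 ]
 [ 0.5103 -0.0491  0.0484]
 [ 0.5054 -0.0629  0.0489]
 [ 0.5095 -0.0644  0.0493]
 [ 0.5196 -0.0465  0.0765]
 [ 0.5213 -0.0573  0.0779]
 [ 0.5149 -0.0677  0.0793]]
186 [0.126 0.127 0.123 0.122 0.109 0.11 ] [ 0.543 -0.066]
187 [0.107 0.107 0.104 0.105 0.105 0.107] [ 0.524 -0.06 ]
188 [0.104 0.105 0.104 0.105 0.104 0.103] [ 0.527 -0.061]
189 [0.099 0.101 0.102 0.101 0.101 0.102] [ 0.528 -0.061]
190 [0.096 0.1   0.099 0.096 0.099 0.097] [ 0.528 -0.062]
191 [0.094 0.099 0.095 0.096 0.097 0.094] [ 0.527 -0.061]
192 [0.09  0.094 0.093 0.09  0.09  0.091] [ 0.528 -0.062]
193 [0.088 0.09  0.091 0.087 0.089 0.088] [ 0.529 -0.062]
194 [0.084 0.087 0.087 0.086 0.083 0.084] [ 0.528 -0.062]
195 [0.079 0.082 0.08  0.078 0.079 0.077] [ 0.523 -0.061]
196 [0.077 0.076 0.043 0.043 0.037 0.036] [ 0.483 -0.047]
197 [0.04  0.042 0.044 0.043 0.042 0.038] [ 0.487 -0.049]
198 [0.043 0.042 0.043 0.044 0.041 0.038] [ 0.49 -0.05]
199 [0.043 0.042 0.043 0.043 0.043 0.046] [ 0.494 -0.051]
200 [0.045 0.046 0.048 0.046 0.047 0.047] [ 0.503 -0.054]
201 [0.047 0.048 0.049 0.048 0.049 0.048] [ 0.508 -0.056]
202 [0.048 0.044 0.049 0.046 0.046 0.045] [ 0.511 -0.057]
203 [0.044 0.046 0.04  0.04  0.041 0.038] [ 0.505 -0.055]
204 [0.037 0.036 0.037 0.036 0.037 0.034] [ 0.505 -0.055]
205 [0.037 0.035 0.035 0.035 0.034 0.037] [ 0.507 -0.056]
```

Depth shows the shut fingertips sitting about 11 mm behind the TCP, not 25 mm ahead of it, so I'll go on by feel.

Emit:
arm_command(
  targets="0 -0.08 0.15 0 0 0 0;0 0 0.15 0 0 0 0;0 0 0.15 0 0 0 0;0 0 0.15 0 0 0 0;0 0 0.15 0 0 0 0;0 0 0 0 0 0 0;0 0 0 0 0 0 0",
)

```text
clock: 7.95
tool_pos: [0.5115, -0.0547, 0.0468]
eef_rot: [0.752, 0.659, -0.0, -0.0]
force: [0.2, -0.1, 0.7]
width: 0.0
gripper_force: 0.0
```

Emit:
arm_command(
  targets="0 0 0.1 0 0 0 0;0 0 0.1 0 0 0 0;0 0 0 0 0 0 0;0 0 0 0 0 0 0",
)

```text
clock: 8.35
tool_pos: [0.5115, -0.0548, 0.0418]
eef_rot: [0.752, 0.659, -0.0, -0.0]
force: [-0.3, 0.8, -0.9]
width: 0.0003
gripper_force: 0.0
```

Emit:
arm_command(
  targets="0 0 0.1 0 0 0 0;0 0 0.1 0 0 0 0;0 0 0 0 0 0 0;0 0 0 0 0 0 0",
)

```text
clock: 8.75
tool_pos: [0.5118, -0.0547, 0.0369]
eef_rot: [0.752, 0.659, 0.0, 0.0]
force: [2.0, -0.3, 2.6]
width: 0.0001
gripper_force: 1.3
```

Emit:
arm_command(
  targets="0 0 0.1 0 0 0 0;0 0 0 0 0 0 0;0 0 0 0 0 0 0",
)

```text
clock: 9.05
tool_pos: [0.5115, -0.0548, 0.0343]
eef_rot: [0.752, 0.659, -0.0, -0.0]
force: [1.8, 0.3, 2.5]
width: 0.0001
gripper_force: 1.3
```

Emit:
arm_command(
  targets="0 0 0.1 0 0 0 0;0 0 0 0 0 0 0;0 0 0 0 0 0 0",
)

```text
clock: 9.35
tool_pos: [0.5119, -0.0548, 0.0321]
eef_rot: [0.752, 0.659, 0.0, 0.0]
force: [2.2, -0.6, 11.7]
width: 0.0003
gripper_force: 5.4
```

Emit:
arm_command(
  targets="0 0 0.06 0 0 0 0;0 0 0 0 0 0 0;0 0 0 0 0 0 0",
)

```text
clock: 9.65
tool_pos: [0.5122, -0.0548, 0.0316]
eef_rot: [0.752, 0.659, 0.0, 0.001]
force: [-6.5, -0.5, 37.1]
width: 0.0
gripper_force: 18.5
```

Emit:
arm_command(
  targets="0 0 -0.2 0 0 0 0;0 0 -0.6 0 0 0 0;0 0 -1 0 0 0 0;0 0 -1 0 0 0 0;0 0 -1 0 0 0 0;0 0 -1 0 0 0 0;-0.8 0.18 0 0 0 0 0;-0.8 0.18 0 0 0 0 0;-0.8 0.18 0 0 0 0 0;-0.8 0.18 0 0 0 0 0;-0.8 0.18 0 0 0 0 0;-0.8 0.18 0 0 0 0 0;-0.8 0.18 0 0 0 0 0;-0.8 0.18 0 0 0 0 0;-0.8 0.18 0 0 0 0 0;0 0 0 0 0 0.008 0;0 0 0 -0.0463 0 0 0;0 0 0 -0.0463 0 0 0;0 0 0 -0.0463 0 0 0;0 0 0 0 0 0 0",
)

```text
clock: 11.65
tool_pos: [0.5245, -0.238, 0.1491]
eef_rot: [0.743, 0.633, 0.141, 0.166]
force: [0.1, -0.6, -0.7]
width: -0.0001
gripper_force: 0.0
```

```bash
python3 - <<'E'
from h import *
s=monitor.observe();T=s["tool_pos"];Rm=R.from_quat(s["eef_rot"]).as_matrix();print(T,s["clock"],Rm.round(3))
v,u=np.mgrid[:384,:512]
for n in("scene","top"):
    rgb,d=grab(n);W=world(n,u,v,d)
    m=(abs(W[...,0]-.493)<.022)&(abs(W[...,1]+.053)<.012)&(W[...,2]>.038)&(W[...,2]<.06)
    P=W[m];near=P[P[:,0]<.487];far=P[P[:,0]>.499];print(n,"rocker near z",near[:,2].mean(),"far",far[:,2].mean(),len(near),len(far))
    if n=="top":
        np.save("t2.npy",d)
rgb,d=grab("wrist")
for r in nets.recognise("wrist","power_top")[:2]:print(r)
print("pred power px",wproj([.55,-.2455,.066],s),"tip",wproj(T-.011*Rm[:,2],s))
cv2.imwrite("pics/w1.png",rgb[:,:,::-1])
C=np.array([.5546,-.2462,.056]);print("to contact, tool axes /25mm",(Rm.T@(C-T)/.025).round(2))
E
```

```text
[ 0.52447037 -0.23795829  0.14911954] 11.65 [[ 0.159  0.894  0.419]
 [ 0.987 -0.144 -0.068]
 [-0.     0.424 -0.905]]
scene rocker near z 0.04677402679532395 far 0.04148282973196023 38 36
top rocker near z 0.04829339174864182 far 0.04266660131358368 32 29
{'xy': [0.4814, 0.4964], 'p': 0.75}
pred power px [245.65124792 191.63665442] tip [257.97531114 240.32303096]
to contact, tool axes /25mm [-0.13 -0.46  3.9 ]
```

View pics/w1.png

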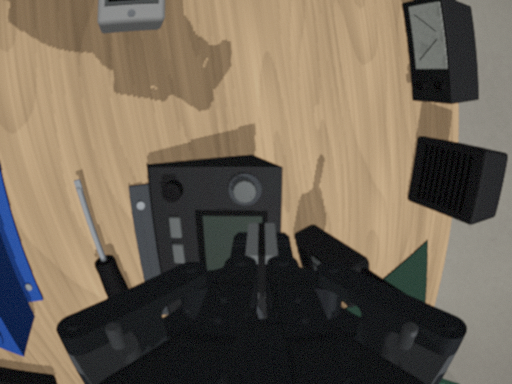

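The rocker is on: its near half stands up at 48 mm and its far half is level at 42 mm. The wrist picture shows the power button at (245,190), against a predicted (246,192), so the position holds.

Emit:
arm_command(
  targets="-0.13 -0.46 0.5 0 0 0 0;0 0 0.6 0 0 0 0;0 0 0.6 0 0 0 0;0 0 0.6 0 0 0 0;0 0 0.6 0 0 0 0;0 0 0.4 0 0 0 0;0 0 0.2 0 0 0 0;0 0 0 0 0 0 0;0 0 0 0 0 0 0",
)

```text
clock: 12.75
tool_pos: [0.554, -0.2458, 0.0663]
eef_rot: [0.742, 0.634, 0.141, 0.164]
force: [0.3, -0.3, -0.6]
width: -0.0
gripper_force: 0.0
```

Emit:
arm_command(
  targets="0 0 0.1 0 0 0 0;0 0 0.1 0 0 0 0;0 0 0.1 0 0 0 0;0 0 0 0 0 0 0;0 0 0 0 0 0 0",
)

```text
clock: 13.25
tool_pos: [0.5568, -0.2467, 0.0597]
eef_rot: [0.743, 0.634, 0.141, 0.165]
force: [-0.3, 0.0, -0.0]
width: -0.0002
gripper_force: 0.0
```

Emit:
arm_command(
  targets="0 -0.14 0 0 0 0 0;0 0 0.1 0 0 0 0;0 0 0.1 0 0 0 0;0 0 0 0 0 0 0;0 0 0 0 0 0 0",
)

```text
clock: 13.75
tool_pos: [0.5556, -0.2464, 0.0536]
eef_rot: [0.743, 0.634, 0.14, 0.165]
force: [-2.4, -0.1, 1.8]
width: -0.0001
gripper_force: 1.5
```

Emit:
arm_command(
  targets="0 0 0.08 0 0 0 0;0 0 0 0 0 0 0;0 0 0 0 0 0 0",
)

```text
clock: 14.05
tool_pos: [0.5565, -0.2465, 0.0517]
eef_rot: [0.743, 0.634, 0.14, 0.165]
force: [-6.0, 0.3, 7.4]
width: -0.0003
gripper_force: 4.4
```

Emit:
arm_command(
  targets="0 0 0.04 0 0 0 0;0 0 0 0 0 0 0;0 0 0 0 0 0 0;0 0 0 0 0 0 0;0 0 0 0 0 0 0;0 0 0 0 0 0 0;0 0 0 0 0 0 0;0 0 0 0 0 0 0;0 0 0 0 0 0 0;0 0 0 0 0 0 0;0 0 0 0 0 0 0;0 0 0 0 0 0 0;0 0 0 0 0 0 0;0 0 0 0 0 0 0",
)

```text
clock: 15.45
tool_pos: [0.5567, -0.2466, 0.0513]
eef_rot: [0.742, 0.634, 0.14, 0.165]
force: [-18.3, 4.3, 26.0]
width: 0.0003
gripper_force: 15.8
```

```bash
python3 - <<'E'
from h import *
s=monitor.observe();print(s["tool_pos"],s["force"],s["torque"],s["clock"])
rgb,d=grab("scene");rw,_=grab("wrist")
P=proj("scene",[[.515,-.32,.05]])[0];print(P)
a=cv2.resize(rgb[205:285,60:190],None,fx=4,fy=4,interpolation=cv2.INTER_CUBIC)
b=cv2.resize(rw[140:280,170:290],None,fx=2.28,fy=2.28,interpolation=cv2.INTER_CUBIC)
b=np.vstack([b,np.zeros((320-b.shape[0],b.shape[1],3),np.uint8)]) if b.shape[0]<320 else b[:320]
cv2.imwrite("pics/p1.png",np.hstack([a,b])[:,:,::-1])
E
```

```text
[ 0.55672526 -0.24662394  0.051298  ] [-18.27843513   4.26500848  26.03260414] [0.56926019 1.71567337 0.15397679] 15.45
[120.86081962 230.34986872]
```

View pics/p1.png

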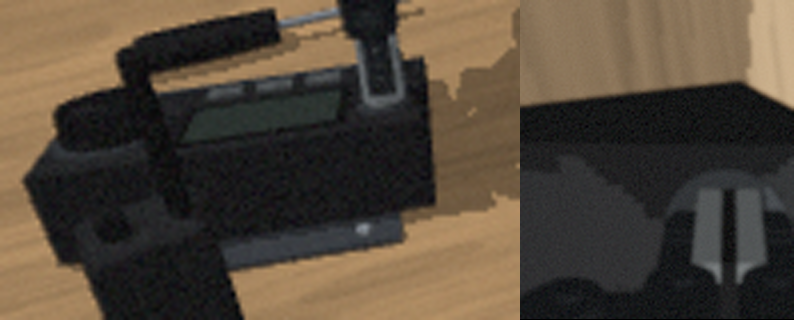

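The picture shows the fingertips squarely on the round button (button ring around the tips at (728,230)). The force says it is at its hard stop, and it was held for 1.4 s.

Emit:
arm_command(
  targets="0 0 -0.2 0 0 0 0;0 0 -0.6 0 0 0 0;0 0 -1 0 0 0 0;0 0 -1 0 0 0 0;0 0 -1 0 0 0 0;0 0 -0.8 0 0 0 0;0 0 0 0.0417 0 0 0;0 0 0 0.0417 0 0 0;0 0 0 0 0 -0.022 0;0 0 0 0 0 0 0",
)

```text
clock: 16.55
tool_pos: [0.5097, -0.2385, 0.1548]
eef_rot: [0.734, 0.673, 0.055, 0.068]
force: [-0.9, 0.6, 0.5]
width: 0.0001
gripper_force: 0.0
```

```bash
cat > g.py <<'E'
from h import *
import sys
s=monitor.observe();T=s["tool_pos"];Rm=R.from_quat(s["eef_rot"]).as_matrix()
tip=np.array([.434,.317,.038]);C=tip+.011*Rm[:,2]
print(T.round(4),s["force"].round(1),Rm.round(3).tolist());
for h in(0,.02,.11):print(h,(Rm.T@(C+[0,0,h]-T)/.025).round(2))
E
python3 g.py
```

```text
[ 0.5097 -0.2385  0.1548] [-0.9  0.6  0.5] [[0.087, 0.981, 0.172], [0.996, -0.084, -0.027], [-0.012, 0.174, -0.985]]
0 [21.92 -5.65  3.93]
0.02 [21.91 -5.51  3.14]
0.11 [21.87 -4.88 -0.4 ]
```

Emit:
arm_command(
  targets="0.8 -0.25 -0.02 0 0 0 0;0.8 -0.25 -0.02 0 0 0 0;0.8 -0.25 -0.02 0 0 0 0;0.8 -0.25 -0.02 0 0 0 0;0.8 -0.25 -0.02 0 0 0 0;0.8 -0.25 -0.02 0 0 0 0;0.8 -0.25 -0.02 0 0 0 0;0.8 -0.25 -0.02 0 0 0 0;0.8 -0.25 -0.02 0 0 0 0;0.8 -0.25 -0.02 0 0 0 0;0.8 -0.25 -0.02 0 0 0 0;0.8 -0.25 -0.02 0 0 0 0;0.8 -0.25 -0.02 0 0 0 0;0.8 -0.25 -0.02 0 0 0 0;0.8 -0.25 -0.02 0 0 0 0;0.8 -0.25 -0.02 0 0 0 0;0.8 -0.25 -0.02 0 0 0 0;0.8 -0.25 -0.02 0 0 0 0;0.8 -0.25 -0.02 0 0 0 0",
)

```text
clock: 18.45
tool_pos: [0.4243, 0.1505, 0.139]
eef_rot: [0.736, 0.672, 0.055, 0.068]
force: [0.5, 0.1, -0.0]
width: 0.0002
gripper_force: 0.0
```

Emit:
arm_command(
  targets="0.8 0 0 0 0 0 0;0.8 0 0 0 0 0 0;0.8 0 0 0 0 0 0;0.8 0 0 0 0 0 0;0.8 0 0 0 0 0 0;0.8 0 0 0 0 0 0;0.8 0 0 0 0 0 0;0.8 0 0 0 0 0 0;0.3 0 0 0 0 0 0;0 0 0 0 0 0 0;0 0 0 0 0 0 0",
)

```text
clock: 19.55
tool_pos: [0.4396, 0.316, 0.1369]
eef_rot: [0.735, 0.672, 0.054, 0.068]
force: [-0.2, -0.3, 0.1]
width: 0.0002
gripper_force: 0.0
```

```bash
python3 g.py; python3 - <<'E'
from h import *
s=monitor.observe()
rgb,d=grab("wrist");cv2.imwrite("pics/w2.png",rgb[:,:,::-1])
for r in nets.recognise("wrist","ptt_top")[:2]:print(r,np.array(r["xy"])*[512,384])
print("pred ptt",wproj([.434,.317,.038],s),"lock",wproj([.4285,.2595,.035],s))
E
```

```text
[0.4396 0.316  0.1369] [-0.2 -0.3  0.1] [[0.09, 0.981, 0.171], [0.996, -0.087, -0.028], [-0.012, 0.173, -0.985]]
0 [ 0.07 -0.91  4.3 ]
0.02 [ 0.06 -0.77  3.51]
0.11 [ 0.02 -0.15 -0.04]
{'xy': [0.46, 0.4633], 'p': 0.98} [235.52   177.9072]
pred ptt [233.07508567 182.53726494] lock [234.47304146 239.98053158]
```

View pics/w2.png

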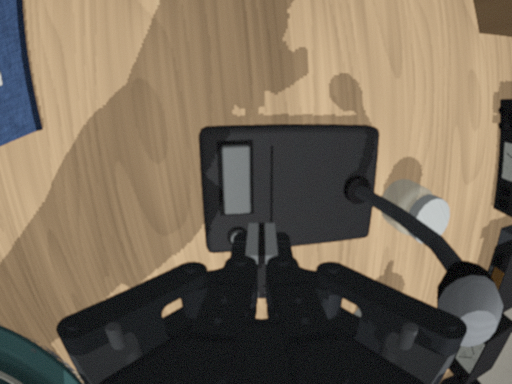

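The wrist picture shows the bar at (236,180), within 3 px of the prediction. The lock is at (237,236), well aside, and the mic head is far to the right.

Emit:
arm_command(
  targets="0.1 -0.7 0.4 0 0 0 0;0 0 0.5 0 0 0 0;0 0 0.5 0 0 0 0;0 0 0.5 0 0 0 0;0 0 0.5 0 0 0 0;0 0 0.5 0 0 0 0;0 0 0.4 0 0 0 0;0 0 0.2 0 0 0 0;0 0 0 0 0 0 0;0 0 0 0 0 0 0",
)

```text
clock: 20.65
tool_pos: [0.4378, 0.3187, 0.0481]
eef_rot: [0.735, 0.673, 0.054, 0.068]
force: [1.0, -0.3, -0.1]
width: 0.0003
gripper_force: 0.0
```

```bash
python3 g.py
```

```text
[0.4378 0.3187 0.0481] [ 1.  -0.3 -0.1] [[0.089, 0.981, 0.171], [0.996, -0.086, -0.027], [-0.012, 0.173, -0.985]]
0 [-0.08 -0.21  0.81]
0.02 [-0.09 -0.08  0.03]
0.11 [-0.13  0.55 -3.52]
```

Emit:
arm_command(
  targets="0 -0.02 0.11 0 0 0 0;0 -0.02 0.11 0 0 0 0;0 -0.02 0.11 0 0 0 0;0 -0.02 0.11 0 0 0 0;0 -0.02 0.11 0 0 0 0;0 -0.02 0.11 0 0 0 0;0 0 0 0 0 0 0;0 0 0 0 0 0 0",
)

```text
clock: 21.45
tool_pos: [0.4376, 0.3184, 0.0311]
eef_rot: [0.735, 0.673, 0.054, 0.068]
force: [-0.1, 0.3, -1.3]
width: -0.0
gripper_force: 0.0
```

Emit:
arm_command(
  targets="0 -0.02 0.1 0 0 0 0;0 -0.02 0.1 0 0 0 0;0 0 0 0 0 0 0;0 0 0 0 0 0 0",
)

```text
clock: 21.85
tool_pos: [0.4377, 0.3184, 0.0261]
eef_rot: [0.735, 0.673, 0.054, 0.068]
force: [0.9, 0.4, 2.9]
width: -0.0004
gripper_force: 1.4
```

Emit:
arm_command(
  targets="0 -0.02 0.08 0 0 0 0;0 -0.01 0.05 0 0 0 0;0 0 0 0 0 0 0;0 0 0 0 0 0 0",
)

```text
clock: 22.25
tool_pos: [0.4376, 0.3184, 0.0228]
eef_rot: [0.735, 0.673, 0.054, 0.068]
force: [1.8, 1.5, 4.2]
width: 0.0
gripper_force: 2.3
```

Emit:
arm_command(
  targets="0 -0.01 0.04 0 0 0 0;0 0 0 0 0 0 0;0 0 0 0 0 0 0",
)

```text
clock: 22.55
tool_pos: [0.4376, 0.3184, 0.0222]
eef_rot: [0.735, 0.673, 0.055, 0.068]
force: [0.7, -0.5, 12.2]
width: 0.0001
gripper_force: 6.1
```

Emit:
arm_command(
  targets="0 0 0 0 0 0 0;0 0 0 0 0 0 0;0 0 0 0 0 0 0;0 0 0 0 0 0 0;0 0 0 0 0 0 0;0 0 0 0 0 0 0",
)

```text
clock: 23.15
tool_pos: [0.4376, 0.3185, 0.0222]
eef_rot: [0.735, 0.673, 0.055, 0.068]
force: [1.4, -1.0, 12.7]
width: -0.0002
gripper_force: 6.0
```

```bash
python3 - <<'E'
from h import *
rgb,d=grab("scene");rt,_=grab("wrist")
a=cv2.resize(rgb[95:225,295:400],None,fx=3,fy=3,interpolation=cv2.INTER_CUBIC);b=cv2.resize(rt[90:285,150:410],(400,390)) if 0 else cv2.resize(rt,(470,390))
cv2.imwrite("pics/m1.png",np.hstack([a,b])[:,:,::-1])
E
```

```text
(no output)
```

View pics/m1.png

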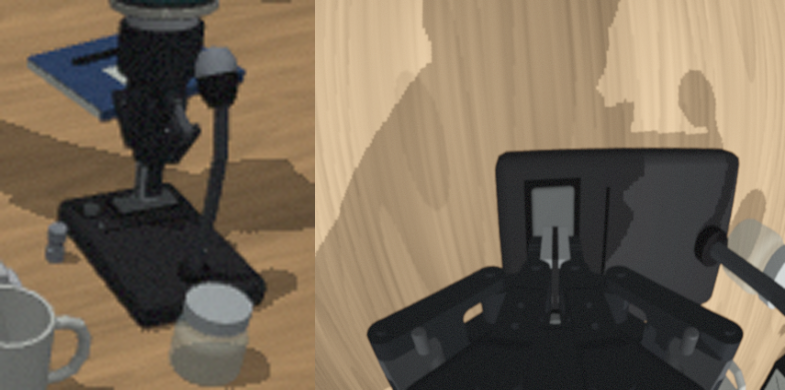

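The fingertips hold the bar down (left view tip at (148,195), right view bar at (553,215)). The mic is level and has not shifted, and the push is a steady 12 N.

```bash
python3 -c "
from bench import ticket
print(ticket.hand_in())"
```

```text
the job is handed in; nothing more can be done
None
```

I handed the job in with the strip's rocker on, the power button pressed for about 1.4 s and released, and the push-to-talk bar still held fully down at about 12 N; the hand-in returned no verdict.

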